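# Put the pin wand away in its vial and close the pin case

### The job

Take the pin wand (the tool with the plain straight round grip) out of the tool stand and slide its thin steel shank down into the narrow metal vial in the pin case, fully home so that the grip rests on the vial's rim; guide it down, do not let it drop. Then take the case's open hood by its bar handle and lower it gently all the way shut, without letting it fall. Leave the other tools and everything else where they are.

Things in the scene. Friction and masses are not known exactly. Their poses are not given: they have to be found in the camera images.
- wand: The pin wand: plain straight round wooden grip, 22 mm diameter and 45 mm long, on a round steel shank 9 mm in diameter and 70 mm long with a rounded foot; 115 mm in all. Stands upright, shank down, in one of the stand's three sockets (any of them). Origin at the foot of the shank, z up along it; the grip spans z = 70 to 115 mm.
- wand_collar (a point): On the wand's axis, at the shoulder where the grip's flat underside meets the shank (70 mm above the foot).
- vial: The narrow one of two upright round aluminium tubes fixed in the pin case: 20 mm outside (26 mm at its flared lip), 12 mm bore that widens to 18 mm in the top 7 mm, 77 mm tall, closed floor 4 mm thick (73 mm deep). Its place, left or right of the cup, varies. Origin at its underside, z up.
- vial_mouth (a point): Centre of the vial's mouth, level with its rim, 77 mm above the vial's origin and 83 mm above the table; 13 mm above the case's walls.
- cup: The wide one of the two tubes: 40 mm outside (46 mm at the lip), 32 mm bore, same height, empty; 72 mm beside the vial. Not for the wand.
- case: The pin case: fixed open wooden box, 120 (x) by 160 (y) by 70 mm high, walls 6 mm, with the vial and the cup standing on its floor on a line along its y, 65 mm in front of the hinge. Origin at the centre of its underside; x points to the hinge side, away from the robot.
- hood (a joint): Angle in rad of the hood, a plywood cover 120 by 160 by 74 mm, open below, walls 6 mm, hinged on the far (+x) top edge of the case. 0 = shut on the case, 1.75 = leaning back fully open on its stop. It falls shut by itself below about 0.9 and falls open above. When shut it clears the seated wand by 8 mm.
- hood_hinge (a point): Middle of the hinge line, which runs along the case's y: 60 mm behind the case's centre (case +x), 70 mm above the table.
- hood_bar (a point): Middle of the hood's handle: a round steel bar 10 mm thick, along the case's y, 74 mm clear between its posts, its centre 40 mm off the hood's front face (35 mm clear gap). Shut: 160 mm in front of the hinge line and 50 mm above it. Fully open: on top, about 78 mm behind and 148 mm above the hinge line. Turns about the hinge.
- stand: The tool stand: fixed wooden block 190 (x) by 60 (y) by 50 mm high, with three 10.5 mm square sockets 38 mm deep along its x at -60, 0 and +60 mm. Origin at the centre of its underside.
- awl: Another tool in the stand: same shank, round bulb-shaped wooden knob 33 mm wide, 116 mm in all. Fits a stand socket with its shank down; origin at the foot of the shank, z up along it.
- turner: Another tool in the stand: same shank, flat wooden paddle grip 36 (x) by 11 (y) by 45 mm, 115 mm in all. Fits a stand socket with its shank down; origin at the foot of the shank, z up along it.
- spool_a: Thread spool standing on the table, 52 mm wide, 60 mm tall. Origin under its centre.
- spool_b: Another such spool.
- scissors: Scissors lying on the table, 190 mm long, 80 mm wide, 11 mm high. Origin near the pivot, blades to x.
- pin_tub: Clear open plastic tub of pins, 130 by 100 by 50 mm. Origin under its centre.
- tape: Round tape measure lying flat, 68 mm wide, 20 mm high. Origin under its centre.
- jar: Glass jar with a lid, 60 mm wide, 80 mm tall. Origin under its centre.
Not all that is in view belongs to the job. Leave any green look-alike of the wand alone. There is more than one size of the case; the one meant has the size given above.

How it is judged:
By the outcome, as a careful person would: the job done as asked, in the order asked, and still so for the second after the job is handed in, with the robot touching nothing.
It also fails if it takes over 61 s, if anything falls off the work surface, if the arm or the gripper's body presses on something with over 40 N, if the wrist force passes 120 N, or if a joint passes its speed limit or range.

### The arm

A 6-joint arm with a two-finger parallel gripper is mounted at the origin on the work surface. World frame = base frame: x ahead of the robot, y to its left, z up, the work surface at z = 0. Lengths are in m, angles in rad, forces in N, time in s.
With the tool pointing down it reaches from about 0.375 to 0.9 m from the base axis. Payload 3.1 kg.
Tool frame: the origin (TCP) lies midway between the tips of the shut fingers; the grasp point (between the pads) lies 19 mm behind it; z points along the fingers, y is the line along which they close (so a half turn about z gives the same grasp; the last joint's range is limited). The gripper opens to 87 mm and grips with 3 to 60 N. Pads are 19 mm wide; open, the fingers measure 117 mm over their backs; the gripper's body (75 mm by 190 mm) begins 51 mm behind the grasp point.
Start: joints at [-1.421, 0.527, 1.433, -0, 1.181, -0.178], TCP at [0.201, -0.592, 0.223] pointing down, gripper open.
Joint ranges: [-3.08, 3.08], [-0.75, 2.2], [0.22, 2.44], [-1.43, 4.57], [0, 2.65], [-2.85, 2.85]. Speed limits (rad/s): [2.79, 2.79, 3.14, 3.14, 3.14, 3.14].

### API

Orientations are given as a unit quaternion [x, y, z, w].
In Python, from rig import robot gives the robot as it stands.
- The arm moves only by the shell command python3 -m jog 'ROWS' [FORCE]. ROWS is a JSON object of lists of equal length, an entry for each row: "dp": the shift along the tool's x, y, z in mm, a list of three; "delta_rot": the turn, a rotation vector about the tool's x, y, z in rad, a list of three; "gripper": the opening, from -1 (shut) to 1 (fully open). A call has 1 to 12 rows; each row is the pose to reach, as a shift and turn from the pose commanded when the call began, along the tool's axes at that moment; what a row does not reach only later rows make up. A row lasts 1/10 s, in which the tool goes at most 50 mm and 8.59 degrees, less where a joint would pass 70% of its speed; a pose out of reach is approached as far as the arm can. A call with a gripper value outside its range is refused whole. The fingers move at their own pace and stop on an object; FORCE is the grip in N (left out, the last holds). Time passes only in rows, so rows that repeat a pose let the fingers close. It gives the time, the measured TCP pose, the force, the opening and the grip force at its end, in the units of the state.
- robot.get_obs(): the state, without advancing time (a new reading comes with each control period).
- robot.camera(name): name is "scene" or "top"; returns the picture (480x640x3 uint8, red, green, blue); there is no depth.
- robot.camera_model(name): a dict with "fx", "fy", "cx", "cy" (pixels), "xyz" and "orientation" of the camera in the world. Camera axes: x right, y down, z forward; pixel columns grow to the right and rows downward; lengths in m; the calibration is good to about 2 mm. A picture is of the moment at which its call begins. camera_model takes no time and is no camera call.
- robot.hand_in(): hands the job in; it is judged then, once.
Trained networks look in the newest picture that a camera, given by its name, has taken for a name from the list of things; names that differ only in an ending like _2 or _b are one class to them, and where a whole thing is asked for, a point or a joint stands for the part that bears it (a point fixed in the world has none). Each returns a list of dicts, best first, with "score" (0 to 1); they miss things now and then, are a little off and sometimes report something else, mostly with a low value. They report only what shows in the picture. A call takes as long as a camera call. They do not tell look-alikes from the thing itself.
- robot.search_frame(name, camera): "rect" ([left, top, right, bottom] in pixels, round what is visible of it).
The state is a dict: "time": time; "q": joint angles; "joint_velocities": joint speeds; "joint_torque": joint torques, N m; "position": TCP position; "tool_rot": TCP orientation; "ft_force": force on the tool from outside, world axes, zero at the start; "moment": the same for the moment, N m; "grip_width": finger opening in m; "grip_force": force on a finger pad.
Only numpy, scipy, OpenCV 4.12 (cv2) and the standard library are available. Lean on these libraries where they do the work, as an engineer would, in place of code of your own. Each camera call takes 0.05 s, during which the arm holds its last target. There are 200 camera calls.

## Working session

There is one attempt and no reset: what is moved stays moved. The work goes in short steps, Python scripts to look and compute and a shell command to move; the robot and the scene stay as the last step left them, time stands still between calls to the robot, and variables do not carry over. Pictures are saved under pics/ and viewed, at most 10 in all, crops included, and the job is handed in when it is done.

```bash
mkdir -p pics; ls; python3 - <<'E'
from rig import robot
import cv2
for c in ["scene","top"]:
    im=robot.camera(c); cv2.imwrite(f"pics/{c}0.png",im[:,:,::-1]); print(c,robot.camera_model(c))
    for n in ["wand","vial","cup","case","hood","hood_bar","stand","awl","turner"]:
        print(n,[(round(d["score"],2),[round(v) for v in d["rect"]]) for d in robot.search_frame(n,c)][:4])
o=robot.get_obs();print(o)
E
```

```text
pics
scene {'fx': 462.2337838294879, 'fy': 462.2337838294879, 'cx': 329.2630446567603, 'cy': 237.82826334594478, 'xyz': array([ 0.84726159, -0.6426837 ,  0.83788528]), 'orientation': array([ 0.88977707,  0.24045365, -0.08988248, -0.37735919])}
wand [(0.66, [410, 166, 422, 191]), (0.63, [390, 180, 400, 204])]
vial [(0.72, [322, 272, 334, 302])]
cup [(0.7, [302, 291, 325, 323])]
case [(0.93, [254, 92, 355, 211]), (0.56, [276, 243, 408, 353])]
hood [(0.92, [252, 93, 356, 182]), (0.72, [330, 244, 409, 355]), (0.21, [391, 181, 401, 204])]
hood_bar [(0.64, [409, 187, 422, 215]), (0.61, [254, 92, 355, 183]), (0.58, [330, 246, 410, 350])]
stand [(0.94, [357, 184, 428, 240])]
awl [(0.47, [371, 172, 381, 194]), (0.18, [276, 247, 408, 355])]
turner [(0.71, [408, 191, 424, 217]), (0.56, [331, 245, 409, 354])]
top {'fx': 624.1067606465953, 'fy': 624.1067606465953, 'cx': 321.7703348090218, 'cy': 233.30392025339933, 'xyz': array([0.34736041, 0.03173953, 1.77989264]), 'orientation': array([ 0.71502624, -0.69749572,  0.03144159, -0.03533574])}
wand [(0.54, [200, 202, 214, 216]), (0.46, [238, 211, 244
[... 414 characters left out ...]
([-1.42149944e+00,  5.27470465e-01,  1.43270045e+00,  1.32876315e-05,
        1.18139600e+00, -1.78451865e-01]), 'joint_velocities': array([ 2.80631906e-04,  3.23070113e-03,  1.08994932e-03,  5.24283319e-05,
       -1.73562465e-03,  4.14633715e-04]), 'joint_torque': array([ 1.45440885e-03, -4.40013707e+01, -1.76991034e+01,  6.36287034e-02,
        5.04569826e-02, -1.28425552e-05]), 'position': array([ 0.20125231, -0.59169084,  0.22256642]), 'tool_rot': array([9.86603028e-01, 1.63139405e-01, 5.95825240e-06, 1.29555108e-05]), 'ft_force': array([ 0.12131963,  0.01730504, -0.48273827]), 'moment': array([ 0.02302167, -0.01780539, -0.03782977]), 'grip_force': 0.0, 'grip_width': 0.0871109854099686}
```

View pics/scene0.png

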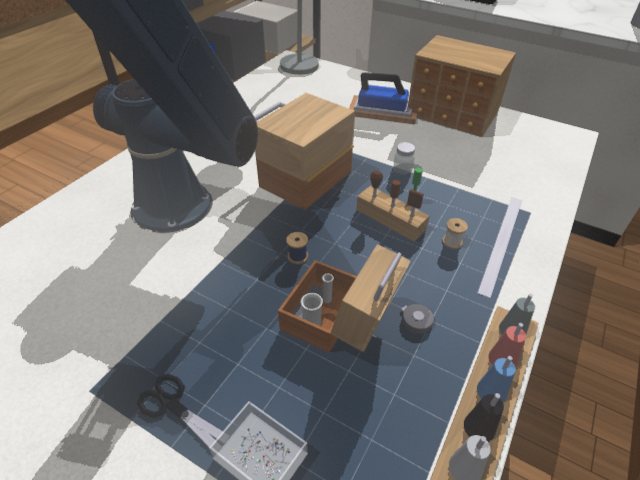

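View pics/top0.png

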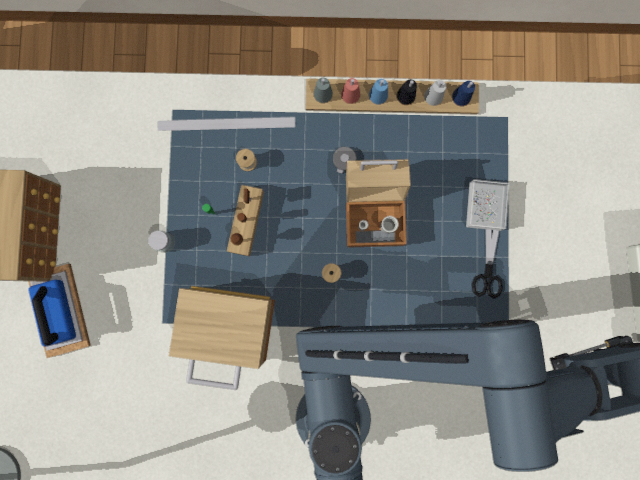

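```bash
python3 - <<'E'
import cv2,numpy as np
a=cv2.imread("pics/scene0.png");b=cv2.imread("pics/top0.png")
A=cv2.resize(a[155:255,350:435],None,fx=4.6,fy=4.6,interpolation=cv2.INTER_CUBIC)
B=cv2.resize(b[175:265,185:270],None,fx=4.6,fy=4.6,interpolation=cv2.INTER_CUBIC)
c=np.zeros((470,790,3),np.uint8);c[:A.shape[0],:A.shape[1]]=A;c[:B.shape[0],395:395+B.shape[1]]=B
cv2.imwrite("pics/crop1.png",c)
E
```

```text
(no output)
```

View pics/crop1.png

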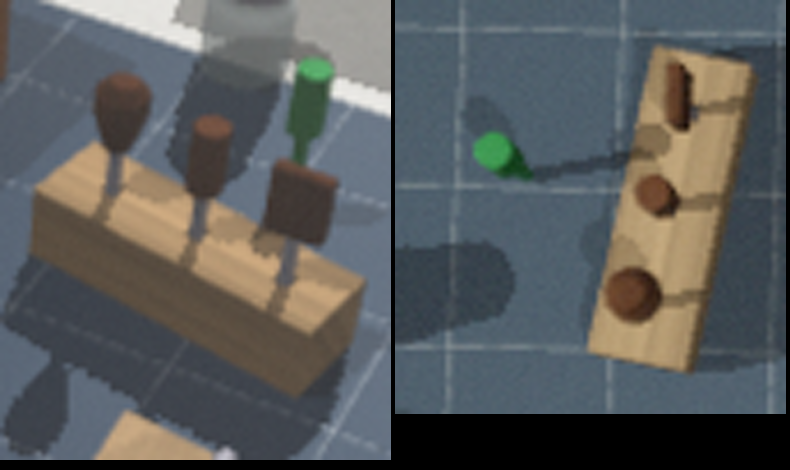

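Scene picture: the open small case is at about (330,305), with the stand at (393,212). The large closed case at (305,150) is the wrong size.

Wand candidates in the top view:
- **Green stick (207,209):** the look-alike, not in the stand.
- **Bulb knob (236,239):** the awl.
- **Flat paddle (248,196):** the turner.
- **Plain round grip (241,216), scene (395,190), middle socket:** fits the wand, and the enlarged crop confirms it.

Next I'll measure the case and stand accurately.

```bash
cat > h.py <<'E'
import numpy as np
from rig import robot
from scipy.spatial.transform import Rotation as R
from scipy.optimize import least_squares
M={c:robot.camera_model(c) for c in("top","scene")}
def proj(c,P):
    m=M[c];p=R.from_quat(m["orientation"]).inv().apply(np.atleast_2d(P)-m["xyz"])
    return np.c_[m["cx"]+m["fx"]*p[:,0]/p[:,2],m["cy"]+m["fy"]*p[:,1]/p[:,2]]
def onz(c,uv,z):
    m=M[c];d=R.from_quat(m["orientation"]).apply([(uv[0]-m["cx"])/m["fx"],(uv[1]-m["cy"])/m["fy"],1])
    return m["xyz"]+d*(z-m["xyz"][2])/d[2]
def tri(obs): # {cam:uv}
    r=least_squares(lambda P:np.concatenate([proj(c,P)[0]-uv for c,uv in obs.items()]),[.5,0,.1]);return r.x,r.fun
E
python3 - <<'E'
import cv2,numpy as np
from h import *
a=cv2.imread("pics/scene0.png");b=cv2.imread("pics/top0.png")
def crop(i,x0,y0,w,h,s):
    o=cv2.resize(i[y0:y0+h,x0:x0+w],None,fx=s,fy=s,interpolation=cv2.INTER_CUBIC)
    for k in range(0,w,10):cv2.line(o,(k*s,0),(k*s,6),(0,255,255),1);cv2.putText(o,str(x0+k),(k*s,16),0,.3,(0,255,255),1)
    for k in range(0,h,10):cv2.line(o,(0,k*s),(6,k*s),(0,255,255),1);cv2.putText(o,str(y0+k),(8,k*s+4),0,.3,(0,255,255),1)
    return o
cv2.imwrite("pics/c2.png",crop(a,270,235,145,120,5))
c=np.zeros((600,800,3),np.uint8)
A=crop(b,338,152,80,100,5);B=crop(b,222,180,50,84,7);c[:500,:400]=A;c[:588,410:760]=B
cv2.imwrite("pics/c3.png",c)
print("vial",onz("top",(364.5,225),.083),onz("scene",(328,276),.083))
print("cup",onz("top",(390,224.5),.083),onz("scene",(312,300),.083))
print("wand",tri({"top":(241,215.5),"scene":(395,190)}),onz("top",(241.3,216.5),.127))
E
```

```text
vial [ 0.5336926  -0.07309741  0.083     ] [ 0.53454088 -0.06771366  0.083     ]
cup [ 0.53677801 -0.14273478  0.083     ] [ 0.53864272 -0.14085571  0.083     ]
wand (array([0.54669727, 0.26189398, 0.09972916]), array([ 0.47281378,  1.05602393,  1.08472402, -0.06017925])) [0.54360099 0.25862523 0.127     ]
```

View pics/c2.png

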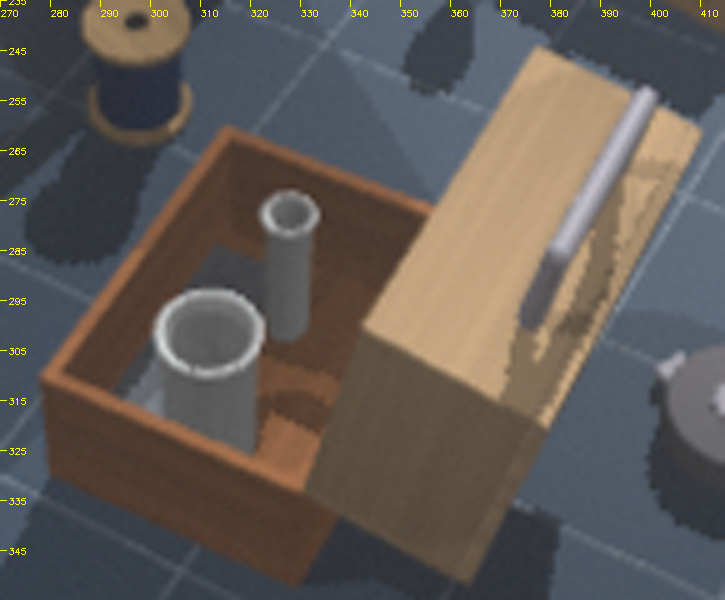

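View pics/c3.png

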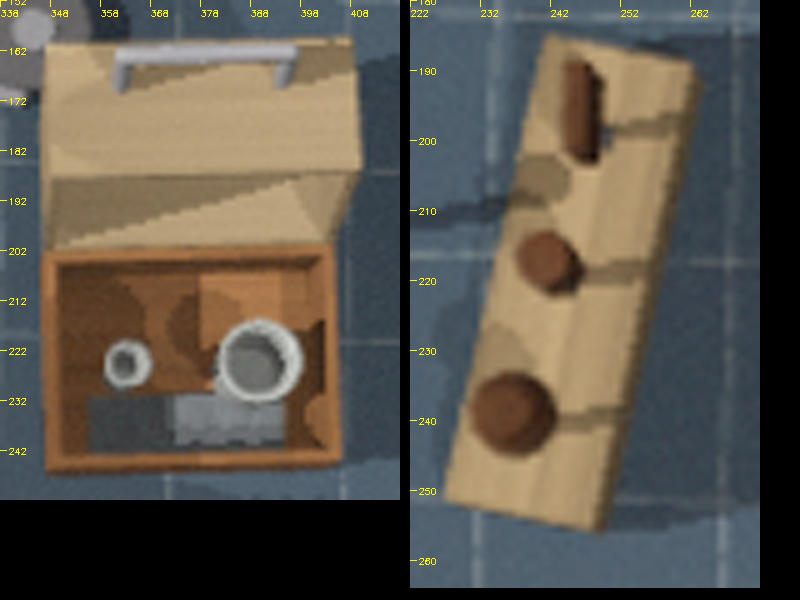

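```bash
cat > fit.py <<'E'
from h import *
def T(p,L): c,s=np.cos(p[2]),np.sin(p[2]); L=np.atleast_2d(L); return np.c_[p[0]+c*L[:,0]-s*L[:,1],p[1]+s*L[:,0]+c*L[:,1],L[:,2]]
def fit(L,O,p0):
    ks=[(c,k) for c in O for k in O[c]]
    f=lambda p:np.concatenate([proj(c,T(p,L[k]))[0]-O[c][k] for c,k in ks])
    r=least_squares(f,p0,loss="soft_l1")
    return r.x,dict(zip(ks,f(r.x).reshape(-1,2).round(1).tolist()))
mm=.001
c,s=np.cos(1.75),np.sin(1.75)
L=dict(vial=[-5,36,83],cup=[-5,-36,83],fl=[-60,80,70],fr=[-60,-80,70],hl=[60,80,70],hr=[60,-80,70],bar=[60+78,0,218])
L={k:np.array(v)*mm for k,v in L.items()}
O={"scene":dict(vial=(327.6,277.4),cup=(311.5,300.5),fl=(315.6,260.2),fr=(278,310.2),bar=(390.6,269)),
"top":dict(vial=(363.2,224.4),cup=(389.7,223.8),hl=(346.6,201),hr=(404.6,200.2),bar=(379,162))}
# robust check: each camera separately too
if __name__=="__main__":
    for cams in (["scene","top"],["scene"],["top"]):
        p,r=fit(L,{k:O[k] for k in cams},[.54,-.1,0]);print(cams,p.round(4));print(r)
        print({k:T(p,L[k])[0].round(4).tolist() for k in("vial","bar")})
    S={k:np.array(v)*mm for k,v in dict(a=[95,30,50],b=[95,-30,50],c=[-95,30,50],d=[-95,-30,50],w=[0,0,127],).items()}
    OS={"top":dict(a=(240.9,184.6),b=(261.9,189),c=(226.9,251),d=(248.3,255.3),w=(240.7,216.4)),
        "scene":dict(w=(395.8,181.6),c=(370.2,186),a=(428.5,216))}
    OS["scene"]=dict(w=(395.8,181.6))
    for y in (-.2,): 
        p,r=fit(S,OS,[.54,.26,y]);print("stand",p.round(4),r)
    print("scene wand",onz("scene",(395.8,182),.127),"top",onz("top",(240.7,216.4),.127))
E
python3 fit.py
```

```text
['scene', 'top'] [ 0.5426 -0.1062  0.0502]
{('scene', 'vial'): [0.2, -0.3], ('scene', 'cup'): [0.4, 0.2], ('scene', 'fl'): [-0.7, -1.0], ('scene', 'fr'): [0.0, -0.4], ('scene', 'bar'): [0.4, 0.6], ('top', 'vial'): [0.4, -0.2], ('top', 'cup'): [0.2, -0.3], ('top', 'hl'): [0.0, 0.8], ('top', 'hr'): [-0.1, 0.1], ('top', 'bar'): [0.3, 0.1]}
{'vial': [0.5358, -0.0705, 0.083], 'bar': [0.6804, -0.0993, 0.218]}
['scene'] [ 0.5425 -0.1067  0.0514]
{('scene', 'vial'): [0.1, -0.2], ('scene', 'cup'): [0.3, 0.3], ('scene', 'fl'): [-0.9, -0.9], ('scene', 'fr'): [-0.1, -0.2], ('scene', 'bar'): [0.3, 0.7]}
{'vial': [0.5357, -0.071, 0.083], 'bar': [0.6803, -0.0996, 0.218]}
['top'] [ 0.5428 -0.1055  0.0445]
{('top', 'vial'): [0.1, -0.4], ('top', 'cup'): [-0.1, -0.3], ('top', 'hl'): [-0.1, 0.5], ('top', 'hr'): [-0.2, 0.2], ('top', 'bar'): [0.3, 0.0]}
{'vial': [0.5362, -0.0698, 0.083], 'bar': [0.6807, -0.0994, 0.218]}
stand [ 0.5436  0.2598 -0.1686] {('top', 'a'): [0.1, 0.2], ('top', 'b'): [-0.0, -0.2], ('top', 'c'): [0.1, 0.1], ('top', 'd'): [-0.2, -0.1], ('top', 'w'): [0.1, 0.1], ('scene', 'w'): [0.2, -0.1]}
scene wand [0.54414227 0.25765407 0.127     ] top [0.54383033 0.26023686 0.127     ]
```

```bash
cat >> h.py <<'E'
def go(xyz,yaw):
    o=robot.get_obs();A=R.from_quat(o["tool_rot"]);y=A.as_matrix()[:,0];y0=np.arctan2(y[1],y[0])
    B=R.from_euler("z",yaw)*R.from_quat([1,0,0,0])
    print("t",round(o["time"],2),"pos",o["position"].round(4),"yaw",round(y0,3),"w",round(o["grip_width"],4),"gf",round(o["grip_force"],1),"F",o["ft_force"].round(1),
     "dp",(A.inv().apply(np.array(xyz)-o["position"])*1e3).round(1),"rot",(A.inv()*B).as_rotvec().round(3))
E
python3 -m jog '{"dp":[[598,-696,0],[598,-696,0],[598,-696,0],[598,-696,0],[598,-696,0],[598,-696,0],[598,-696,0],[598,-696,0],[598,-696,0],[598,-696,0],[598,-696,0],[598,-696,0]],"delta_rot":[[0,0,0.125],[0,0,0.25],[0,0,0.375],[0,0,0.496],[0,0,0.496],[0,0,0.496],[0,0,0.496],[0,0,0.496],[0,0,0.496],[0,0,0.496],[0,0,0.496],[0,0,0.496]],"gripper":[1,1,1,1,1,1,1,1,1,1,1,1]}' 20
python3 -c "
from h import *
go([.5437,.2595,.2226],-.1686)"
```

```text
time: 2.2
position: [0.4256, -0.0331, 0.223]
tool_rot: [0.996, -0.084, 0.001, 0.0]
ft_force: [0.8, -1.3, -0.6]
grip_width: 0.0872
grip_force: 0.0
t 2.2 pos [ 0.4256 -0.0331  0.223 ] yaw -0.168 w 0.0872 gf 0.0 F [ 0.8 -1.3 -0.6] dp [  67.4 -308.2    0.4] rot [ 0.    -0.001  0.   ]
```

```bash
python3 -m jog '{"dp":[[67,-308,0],[67,-308,0],[67,-308,0],[67,-308,0],[67,-308,0],[67,-308,0],[67,-308,0],[67,-308,0],[67,-308,0]],"delta_rot":[[0,0,0],[0,0,0],[0,0,0],[0,0,0],[0,0,0],[0,0,0],[0,0,0],[0,0,0],[0,0,0]],"gripper":[0,0,0,0,0,0,0,0,0]}'
python3 - <<'E'
from h import *
go([.5437,.2595,.088],-.1686)
import cv2
for c in["scene","top"]: cv2.imwrite(f"pics/{c}1.png",robot.camera(c)[:,:,::-1])
E
```

```text
time: 3.1
position: [0.5416, 0.2566, 0.2221]
tool_rot: [0.996, -0.084, -0.001, 0.001]
ft_force: [-1.5, -0.0, -0.1]
grip_width: 0.0439
grip_force: 0.0
t 3.1 pos [0.5416 0.2566 0.2221] yaw -0.168 w 0.0439 gf 0.0 F [-1.5 -0.  -0.1] dp [  1.8  -3.5 134.1] rot [0.002 0.002 0.001]
```

```bash
python3 -m jog '{"dp":[[0,0,0],[1,-1,30],[1,-1,60],[1,-1,90],[1,-1,90],[1,-1,90]],"delta_rot":[[0,0,0],[0,0,0],[0,0,0],[0,0,0],[0,0,0],[0,0,0]],"gripper":[0,0,0,0,0,0]}'
python3 - <<'E'
from h import *
go([.5437,.2595,.092],-.1686)
import cv2
ims=[]
for c,(x,y) in dict(scene=(345,120),top=(195,150)).items():
    i=robot.camera(c)[:,:,::-1];p=[proj(c,[.5437,.2595,z])[0] for z in(.05,.082,.127)];print(c,p)
    ims.append(cv2.resize(i[y:y+130,x:x+100],None,fx=4,fy=4,interpolation=cv2.INTER_CUBIC))
cv2.imwrite("pics/pre.png",np.hstack(ims))
E
```

```text
time: 3.8
position: [0.5438, 0.2575, 0.1328]
tool_rot: [0.996, -0.085, -0.0, 0.0]
ft_force: [0.4, -0.3, 1.0]
grip_width: 0.0433
grip_force: 0.0
t 3.8 pos [0.5438 0.2575 0.1328] yaw -0.169 w 0.0433 gf 0.0 F [ 0.4 -0.3  1. ] dp [-0.4 -2.  40.8] rot [ 0.     0.001 -0.001]
scene [array([392.36972932, 204.87204305]), array([393.81275814, 195.43869879]), array([395.93557973, 181.56142446])]
top [array([244.64843062, 219.80026334]), array([243.16138043, 218.44651792]), array([240.97397052, 216.45519567])]
```

View pics/pre.png

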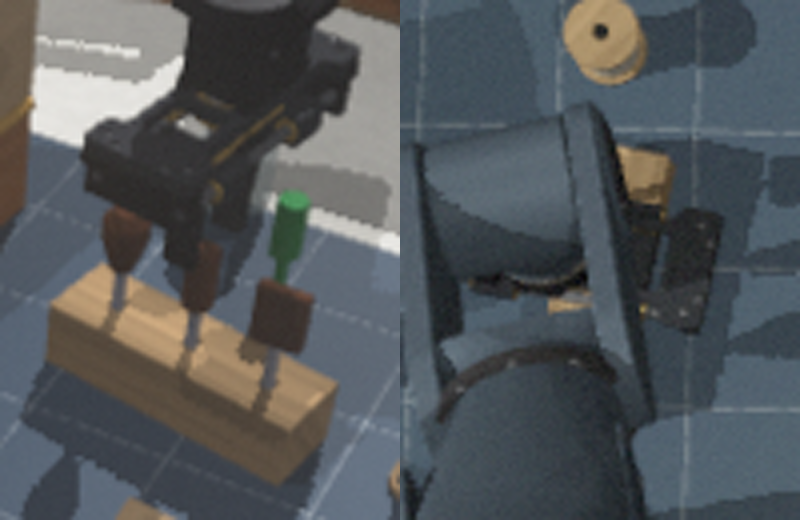

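The fingers straddle the middle wand, at scene (395,187). The awl, turner and green stick are clear. I'll descend and grip.

```bash
python3 -m jog '{"dp":[[0,-2,20],[0,-2,41],[0,-2,41],[0,-2,41],[0,-2,41],[0,-2,41],[0,-2,41],[0,-2,41]],"delta_rot":[[0,0,0],[0,0,0],[0,0,0],[0,0,0],[0,0,0],[0,0,0],[0,0,0],[0,0,0]],"gripper":[0,0,0,-0.7,-0.7,-0.7,-0.7,-0.7]}' 20
python3 -c "
from h import *
go([.5437,.2595,.092],-.1686)"
```

```text
time: 4.7
position: [0.5447, 0.2605, 0.0925]
tool_rot: [0.996, -0.084, 0.001, -0.0]
ft_force: [0.6, -0.4, 3.6]
grip_width: 0.0215
grip_force: 20.0
t 4.7 pos [0.5447 0.2605 0.0925] yaw -0.168 w 0.0215 gf 20.0 F [ 0.6 -0.4  3.6] dp [-0.9  1.1  0.5] rot [-0.001 -0.002  0.   ]
```

```bash
python3 -m jog '{"dp":[[0,0,-10],[0,0,-25],[0,0,-45],[0,0,-70],[0,0,-100],[0,0,-115],[0,0,-115],[0,0,-115]],"delta_rot":[[0,0,0],[0,0,0],[0,0,0],[0,0,0],[0,0,0],[0,0,0],[0,0,0],[0,0,0]],"gripper":[-0.7,-0.7,-0.7,-0.7,-0.7,-0.7,-0.7,-0.7]}' 25
python3 -c "
from h import *
go([.5358,-.0705,.2075],.05)"
```

```text
time: 5.5
position: [0.5435, 0.2602, 0.2065]
tool_rot: [0.996, -0.084, -0.0, 0.0]
ft_force: [-0.0, 0.9, -0.8]
grip_width: 0.0213
grip_force: 25.0
t 5.5 pos [0.5435 0.2602 0.2065] yaw -0.168 w 0.0213 gf 25.0 F [-0.   0.9 -0.8] dp [ 47.8 327.3  -1. ] rot [ 0.     0.    -0.218]
```

```bash
python3 -m jog '{"dp":[[4,25,0],[10,65,0],[16,110,0],[22,155,0],[29,200,0],[36,245,0],[42,285,0],[46,315,0],[48,327,0],[48,327,0],[48,327,0],[48,327,0]],"delta_rot":[[0,0,-0.02],[0,0,-0.05],[0,0,-0.08],[0,0,-0.11],[0,0,-0.14],[0,0,-0.17],[0,0,-0.2],[0,0,-0.218],[0,0,-0.218],[0,0,-0.218],[0,0,-0.218],[0,0,-0.218]],"gripper":[-0.7,-0.7,-0.7,-0.7,-0.7,-0.7,-0.7,-0.7,-0.7,-0.7,-0.7,-0.7]}'
python3 - <<'E'
from h import *
import cv2
o=robot.get_obs();go([.5358,-.0705,.127],.05)
p=o["position"]; ims=[]
for c,(x,y) in dict(scene=(260,190),top=(330,170)).items():
    i=robot.camera(c)[:,:,::-1].copy()
    cv2.imwrite(f"pics/{c}2.png",i)
    print(c,"foot,collar,top if on axis",proj(c,p+[[0,0,-.0805],[0,0,-.0105],[0,0,.0345]]).round(1),"mouth",proj(c,[.5358,-.0705,.083]).round(1))
    ims.append(cv2.resize(i[y:y+130,x:x+100],None,fx=4,fy=4,interpolation=cv2.INTER_CUBIC))
cv2.imwrite("pics/over.png",np.hstack(ims))
E
```

```text
time: 6.7
position: [0.5362, -0.0684, 0.2061]
tool_rot: [1.0, 0.026, -0.001, -0.0]
ft_force: [-0.6, 0.4, -1.0]
grip_width: 0.0214
grip_force: 25.0
t 6.7 pos [ 0.5362 -0.0684  0.2061] yaw 0.051 w 0.0214 gf 25.0 F [-0.6  0.4 -1. ] dp [-0.4  2.1 79.1] rot [-0.001  0.001  0.001]
scene foot,collar,top if on axis [[328.9 263.1]
 [329.7 239.2]
 [330.2 222.5]] mouth [[327.9 277.1]]
top foot,collar,top if on axis [[363.8 222.3]
 [365.5 219.2]
 [366.7 217.1]] mouth [[363.6 224.2]]
```

View pics/over.png

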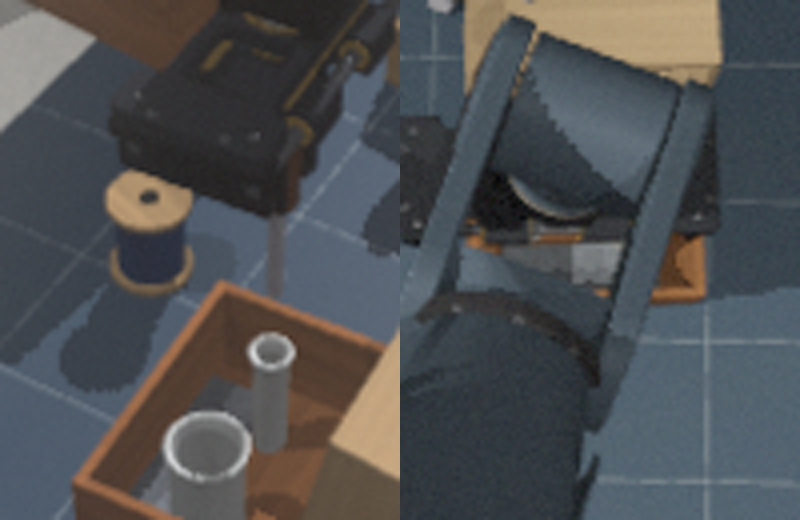

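Scene view: the shank's foot is at (328.3,263.5), matching the on-axis prediction. The vial mouth is at (327.6,277.3). I'll go down to just above the mouth and recheck.

```bash
python3 -m jog '{"dp":[[0,2,12],[0,2,25],[0,2,37],[0,2,37],[0,2,37]],"delta_rot":[[0,0,0],[0,0,0],[0,0,0],[0,0,0],[0,0,0]],"gripper":[-0.7,-0.7,-0.7,-0.7,-0.7]}'
python3 - <<'E'
from h import *
import cv2
o=robot.get_obs();go([.5358,-.0705,.0965],.05)
p=o["position"]; c="scene";x,y=300,230
i=robot.camera(c)[:,:,::-1].copy()
print("foot,collar",proj(c,p+[[0,0,-.0805],[0,0,-.0105]]).round(1),"mouth",proj(c,[.5358,-.0705,.083]).round(1))
cv2.imwrite("pics/over2.png",cv2.resize(i[y:y+65,x:x+60],None,fx=8,fy=8,interpolation=cv2.INTER_CUBIC))
E
```

```text
time: 7.3
position: [0.5365, -0.0719, 0.169]
tool_rot: [1.0, 0.025, -0.001, -0.0]
ft_force: [-0.5, -0.2, -0.5]
grip_width: 0.0215
grip_force: 25.0
t 7.3 pos [ 0.5365 -0.0719  0.169 ] yaw 0.05 w 0.0215 gf 25.0 F [-0.5 -0.2 -0.5] dp [-0.5 -1.4 72.5] rot [-0.     0.001  0.   ]
foot,collar [[327.9 275.9]
 [328.5 253.3]] mouth [[327.9 277.1]]
```

View pics/over2.png

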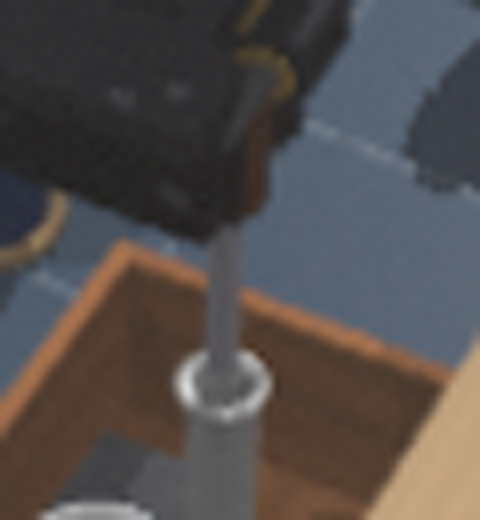

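Picture: the shank (about x=328) enters the middle of the vial mouth (327.6,277.5). I'll lower it slowly while watching the force.

```bash
python3 -m jog '{"dp":[[0,-1,4],[0,-1,8],[0,-1,12],[0,-1,16],[0,-1,20],[0,-1,24],[0,-1,28],[0,-1,32],[0,-1,32]],"delta_rot":[[0,0,0],[0,0,0],[0,0,0],[0,0,0],[0,0,0],[0,0,0],[0,0,0],[0,0,0],[0,0,0]],"gripper":[-0.7,-0.7,-0.7,-0.7,-0.7,-0.7,-0.7,-0.7,-0.7]}'
python3 -c "
from h import *
go([.5358,-.0705,.0935],.05);print(robot.get_obs()['moment'])"
```

```text
time: 8.25
position: [0.5363, -0.0711, 0.1369]
tool_rot: [1.0, 0.025, -0.001, -0.0]
ft_force: [0.2, 0.2, -0.7]
grip_width: 0.0217
grip_force: 25.0
t 8.25 pos [ 0.5363 -0.0711  0.1369] yaw 0.05 w 0.0217 gf 25.0 F [ 0.2  0.2 -0.7] dp [-0.4 -0.6 43.4] rot [-0.     0.001 -0.   ]
[0.06873572 0.04983566 0.05407144]
```

```bash
python3 -m jog '{"dp":[[0,0,4],[0,0,8],[0,0,12],[0,0,16],[0,0,20],[0,0,24],[0,0,28],[0,0,32],[0,0,36],[0,0,38],[0,0,40],[0,0,40]],"delta_rot":[[0,0,0],[0,0,0],[0,0,0],[0,0,0],[0,0,0],[0,0,0],[0,0,0],[0,0,0],[0,0,0],[0,0,0],[0,0,0],[0,0,0]],"gripper":[-0.7,-0.7,-0.7,-0.7,-0.7,-0.7,-0.7,-0.7,-0.7,-0.7,-0.7,-0.7]}'
python3 -c "
from h import *
go([.5358,-.0705,.0935],.05)"
```

```text
time: 9.45
position: [0.5366, -0.0711, 0.0973]
tool_rot: [1.0, 0.025, -0.0, -0.0]
ft_force: [-0.4, 1.1, -0.6]
grip_width: 0.0212
grip_force: 25.0
t 9.45 pos [ 0.5366 -0.0711  0.0973] yaw 0.05 w 0.0212 gf 25.0 F [-0.4  1.1 -0.6] dp [-0.7 -0.7  3.8] rot [-0.  0. -0.]
```

```bash
python3 -m jog '{"dp":[[0,0,1],[0,0,2],[0,0,3],[0,0,4],[0,0,4]],"delta_rot":[[0,0,0],[0,0,0],[0,0,0],[0,0,0],[0,0,0]],"gripper":[-0.7,-0.7,-0.7,-0.7,-0.7]}'
python3 -c "
from h import *
go([.5358,-.0705,.0935],.05)"
```

```text
time: 9.95
position: [0.5366, -0.0711, 0.0939]
tool_rot: [1.0, 0.025, 0.0, 0.0]
ft_force: [-1.7, 1.3, 2.7]
grip_width: 0.0218
grip_force: 25.0
t 9.95 pos [ 0.5366 -0.0711  0.0939] yaw 0.05 w 0.0218 gf 25.0 F [-1.7  1.3  2.7] dp [-0.8 -0.6  0.4] rot [ 0. -0. -0.]
```

```bash
python3 -m jog '{"dp":[[0,0,1],[0,0,1.5],[0,0,1.5]],"delta_rot":[[0,0,0],[0,0,0],[0,0,0]],"gripper":[-0.7,-0.7,-0.7]}'
python3 -c "
from h import *
go([.5358,-.0705,.0935],.05)"
```

```text
time: 10.25
position: [0.5367, -0.0711, 0.0937]
tool_rot: [1.0, 0.025, 0.0, 0.0]
ft_force: [-3.8, 1.0, 12.4]
grip_width: 0.0212
grip_force: 25.0
t 10.25 pos [ 0.5367 -0.0711  0.0937] yaw 0.05 w 0.0212 gf 25.0 F [-3.8  1.  12.4] dp [-0.8 -0.7  0.2] rot [ 0.    -0.001 -0.   ]
```

Fz is 12 N on the rim, so the wand is seated. I'll release and rise.

```bash
python3 -m jog '{"dp":[[0,0,-1.5],[0,0,-1.5],[0,0,-1.5],[0,0,-1.5],[0,0,-15],[0,0,-40],[0,0,-80],[0,0,-120],[0,0,-160],[0,0,-176],[0,0,-176],[0,0,-176]],"delta_rot":[[0,0,0],[0,0,0],[0,0,0],[0,0,0],[0,0,0],[0,0,0],[0,0,0],[0,0,0],[0,0,0],[0,0,0],[0,0,0],[0,0,0]],"gripper":[-0.7,-0.4,-0.1,-0.1,-0.1,-0.1,-0.1,-0.1,-0.1,-0.1,-0.1,-0.1]}'
python3 - <<'E'
from h import *
go([.6804,-.0993,.27],.05+np.pi/2)
import cv2
c="scene"
i=robot.camera(c)[:,:,::-1].copy();cv2.imwrite("pics/scene3.png",i)
print(proj(c,[[.5358,-.0705,.128],[.5358,-.0705,.083]]))
for n in("wand","vial"):print(n,[(round(d["score"],2),np.round(d["rect"])) for d in robot.search_frame(n,c)])
E
```

```text
time: 11.45
position: [0.5362, -0.071, 0.2674]
tool_rot: [1.0, 0.025, -0.0, -0.0]
ft_force: [-0.2, -0.2, -0.1]
grip_width: 0.0395
grip_force: 0.0
t 11.45 pos [ 0.5362 -0.071   0.2674] yaw 0.05 w 0.0395 gf 0.0 F [-0.2 -0.2 -0.1] dp [142.6  35.4  -2.7] rot [-1.000e-03  0.000e+00 -1.571e+00]
[[328.28276907 262.90187504]
 [327.86318545 277.07191811]]
wand [(0.74, array([329., 244., 410., 354.])), (0.55, array([322., 261., 332., 280.])), (0.45, array([409., 166., 424., 190.]))]
vial [(0.68, array([322., 281., 332., 301.]))]
```

```bash
python3 -m jog '{"dp":[[13,3,-3],[26,6,-3],[39,9,-3],[52,12,-3],[65,15,-3],[78,18,-3],[91,22,-3],[104,26,-3],[117,30,-3],[130,33,-3],[142,35,-3],[142,35,-3]],"delta_rot":[[0,0,-0.14],[0,0,-0.28],[0,0,-0.42],[0,0,-0.56],[0,0,-0.7],[0,0,-0.84],[0,0,-0.98],[0,0,-1.12],[0,0,-1.26],[0,0,-1.4],[0,0,-1.5],[0,0,-1.571]],"gripper":[-0.1,-0.1,-0.1,-0.1,-0.1,-0.1,-0.1,-0.1,-0.1,-0.1,-0.1,-0.1]}'
python3 - <<'E'
from h import *
go([.6804,-.0993,.199],.05+np.pi/2)
import cv2
ims=[]
for c,(x,y) in dict(scene=(335,190),top=(330,120)).items():
    i=robot.camera(c)[:,:,::-1].copy()
    print(c,proj(c,[[.6804,-.0993,.218]]))
    ims.append(cv2.resize(i[y:y+130,x:x+100],None,fx=4,fy=4,interpolation=cv2.INTER_CUBIC))
cv2.imwrite("pics/bar.png",np.hstack(ims))
E
```

```text
time: 12.8
position: [0.681, -0.0993, 0.2684]
tool_rot: [0.688, 0.726, -0.0, -0.001]
ft_force: [0.1, 0.3, 0.1]
grip_width: 0.0395
grip_force: 0.0
t 12.8 pos [ 0.681  -0.0993  0.2684] yaw 1.624 w 0.0395 gf 0.0 F [0.1 0.3 0.1] dp [-0.1 -0.4 69.4] rot [-0.002 -0.001  0.003]
scene [[391.04308044 269.61385995]]
top [[379.28060662 162.12735932]]
```

View pics/bar.png

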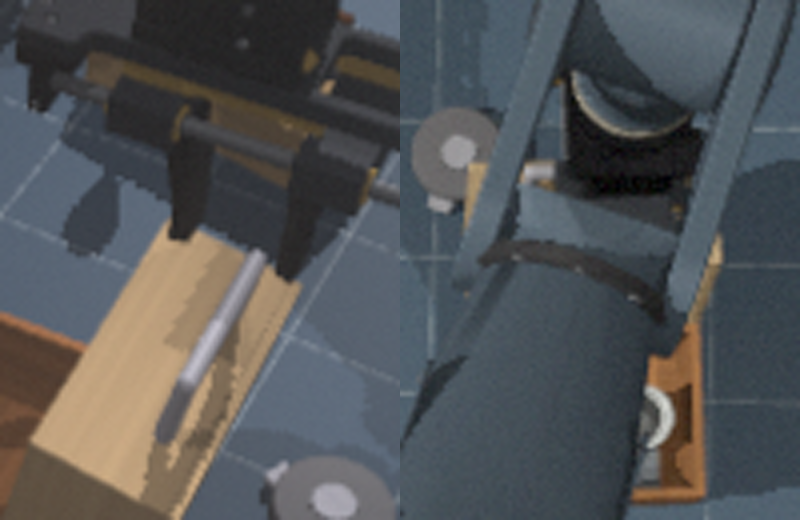

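Scene view: both fingers straddle the bar (mid-bar about (391,270)). I'll descend and grip it.

```bash
python3 -m jog '{"dp":[[0,0,25],[0,0,50],[0,0,69],[0,0,69],[0,0,69],[0,0,69],[0,0,69],[0,0,69]],"delta_rot":[[0,0,0],[0,0,0],[0,0,0],[0,0,0],[0,0,0],[0,0,0],[0,0,0],[0,0,0]],"gripper":[-0.1,-0.1,-0.1,-0.1,-0.5,-0.85,-0.9,-0.9]}' 20
python3 -c "
from h import *
go([.6804,-.0993,.199],.05+np.pi/2)"
```

```text
time: 13.7
position: [0.6808, -0.0992, 0.2033]
tool_rot: [0.689, 0.725, 0.0, 0.001]
ft_force: [0.1, -0.4, -0.5]
grip_width: 0.0155
grip_force: 0.0
t 13.7 pos [ 0.6808 -0.0992  0.2033] yaw 1.621 w 0.0155 gf 0.0 F [ 0.1 -0.4 -0.5] dp [-0.1 -0.4  4.3] rot [ 0.002  0.001 -0.   ]
```

```bash
python3 -m jog '{"dp":[[0,0,3],[0,0,3],[0,0,3],[0,0,3]],"delta_rot":[[0,0,0],[0,0,0],[0,0,0],[0,0,0]],"gripper":[-0.9,-0.9,-0.9,-0.9]}' 20
python3 - <<'E'
from h import *
go([.6804,-.0993,.199],.05+np.pi/2)
# arc offsets in tool frame: tool y ~ +case x direction? tool x=case y, z down
o=robot.get_obs();A=R.from_quat(o["tool_rot"])
u=np.array([np.cos(.0502),np.sin(.0502),0])
b=lambda t:-u*(.16*np.cos(t)-.05*np.sin(t))+np.array([0,0,.16*np.sin(t)+.05*np.cos(t)])
for t in np.arange(1.75,-.01,-.0875): print(round(t,3),(A.inv().apply(b(t)-b(1.75))*1e3).round(1))
E
```

```text
time: 14.1
position: [0.6798, -0.0993, 0.2013]
tool_rot: [0.689, 0.725, -0.0, 0.0]
ft_force: [-4.5, 0.1, 8.3]
grip_width: 0.009
grip_force: 20.0
t 14.1 pos [ 0.6798 -0.0993  0.2013] yaw 1.621 w 0.009 gf 20.0 F [-4.5  0.1  8.3] dp [-0.1  0.6  2.3] rot [0.    0.001 0.   ]
1.75 [0. 0. 0.]
1.662 [ -0.  -13.3  -6.2]
1.575 [ -0.  -27.  -11.3]
1.488 [ -0.  -41.2 -15.1]
1.4 [ -0.  -55.6 -17.6]
1.313 [ -0.  -70.2 -18.9]
1.225 [ -0.  -84.9 -19. ]
1.138 [ -0.  -99.5 -17.7]
1.05 [  -0.  -114.   -15.1]
0.963 [  -0.  -128.1  -11.4]
0.875 [  -0.  -141.9   -6.3]
0.788 [-0.000e+00 -1.552e+02 -1.000e-01]
0.7 [  -0.  -167.9    7.2]
0.613 [  -0.  -179.9   15.6]
0.525 [  -0.  -191.1   25.1]
0.438 [   0.  -201.5   35.4]
0.35 [   0.  -210.9   46.7]
0.263 [   0.  -219.3   58.7]
0.175 [   0.  -226.6   71.4]
0.088 [ 1.000e-01 -2.327e+02  8.470e+01]
0.0 [ 1.000e-01 -2.377e+02  9.850e+01]
```

```bash
python3 -m jog '{"dp":[[0,-3,-3],[0,-7,-4],[0,-13,-7],[0,-20,-10],[0,-27,-12],[0,-34,-14],[0,-41,-16],[0,-48,-17],[0,-56,-18.5],[0,-63,-19.5],[0,-70,-20],[0,-70,-20]],"delta_rot":[[0,0,0],[0,0,0],[0,0,0],[0,0,0],[0,0,0],[0,0,0],[0,0,0],[0,0,0],[0,0,0],[0,0,0],[0,0,0],[0,0,0]],"gripper":[-0.9,-0.9,-0.9,-0.9,-0.9,-0.9,-0.9,-0.9,-0.9,-0.9,-0.9,-0.9]}' 20
cat >> h.py <<'E'
H=np.array([.5426+.06*np.cos(.0502),-.1062+.06*np.sin(.0502),.07])
def barst(steps=12):
    o=robot.get_obs();A=R.from_quat(o["tool_rot"]);u=np.array([np.cos(.0502),np.sin(.0502),0])
    g=o["position"]-A.as_matrix()[:,2]*.019-H; f,z=-g@u,g[2]
    t=np.arctan2(z,f)-np.arctan2(.05,.16)
    print("t",round(o["time"],2),"theta",round(t,3),"r",round(np.hypot(f,z)*1e3,1),"of 167.6; F",o["ft_force"].round(1),"w",round(o["grip_width"],4),o["grip_force"])
    b=lambda t:-u*(.16*np.cos(t)-.05*np.sin(t))+np.array([0,0,.16*np.sin(t)+.05*np.cos(t)])
    for k in range(1,steps+1): a=t-.0435*k; print(round(a,2),(A.inv().apply(b(a)-b(t))*1e3).round(1)[1:],end=" ")
E
python3 -c "
from h import *
barst()"
```

```text
time: 15.3
position: [0.6087, -0.1026, 0.219]
tool_rot: [0.689, 0.724, -0.001, -0.001]
ft_force: [1.2, 0.1, 4.6]
grip_width: 0.0089
grip_force: 20.0
t 15.3 theta 1.305 r 168.1 of 167.6; F [1.2 0.1 4.6] w 0.0089 19.99731034040451
1.26 [-7.3 -0.1] 1.22 [-14.6   0.1] 1.17 [-21.8   0.7] 1.13 [-29.1   1.5] 1.09 [-36.3   2.7] 1.04 [-43.4   4.2] 1.0 [-50.5   6. ] 0.96 [-57.5   8.1] 0.91 [-64.4  10.5] 0.87 [-71.1  13.2] 0.83 [-77.8  16.1] 0.78 [-84.3  19.4]
```

Tracking well: the radius is 168.1 mm against 167.6 mm and the forces are small. Continuing.

```bash
python3 -m jog '{"dp":[[0,-7,0],[0,-14.5,0],[0,-22,0.5],[0,-29,1.5],[0,-36,2.5],[0,-43.5,4],[0,-50.5,6],[0,-57.5,8],[0,-64.5,10.5],[0,-71,13],[0,-78,16],[0,-78,16]],"delta_rot":[[0,0,0],[0,0,0],[0,0,0],[0,0,0],[0,0,0],[0,0,0],[0,0,0],[0,0,0],[0,0,0],[0,0,0],[0,0,0],[0,0,0]],"gripper":[-0.9,-0.9,-0.9,-0.9,-0.9,-0.9,-0.9,-0.9,-0.9,-0.9,-0.9,-0.9]}' 20
python3 -c "
from h import *
barst()"
```

```text
time: 16.5
position: [0.5307, -0.1061, 0.2023]
tool_rot: [0.689, 0.724, -0.001, -0.001]
ft_force: [1.2, 1.5, 0.2]
grip_width: 0.0092
grip_force: 20.0
t 16.5 theta 0.824 r 167.5 of 167.6; F [1.2 1.5 0.2] w 0.0092 20.003825127496384
0.78 [-6.5  3.3] 0.74 [-12.9   6.9] 0.69 [-19.1  10.7] 0.65 [-25.1  14.8] 0.61 [-30.9  19.2] 0.56 [-36.6  23.8] 0.52 [-42.   28.6] 0.48 [-47.2  33.7] 0.43 [-52.2  39. ] 0.39 [-57.   44.6] 0.35 [-61.5  50.3] 0.3 [-65.8  56.2]
```

```bash
python3 -m jog '{"dp":[[0,-6.5,3.3],[0,-13,7],[0,-19,10.7],[0,-25,14.8],[0,-31,19.2],[0,-36.6,23.8],[0,-42,28.6],[0,-47.2,33.7],[0,-52.2,39],[0,-57,44.6],[0,-61.5,50.3],[0,-61.5,50.3]],"delta_rot":[[0,0,0],[0,0,0],[0,0,0],[0,0,0],[0,0,0],[0,0,0],[0,0,0],[0,0,0],[0,0,0],[0,0,0],[0,0,0],[0,0,0]],"gripper":[-0.9,-0.9,-0.9,-0.9,-0.9,-0.9,-0.9,-0.9,-0.9,-0.9,-0.9,-0.9]}' 25
python3 -c "
from h import *
barst()"
```

```text
time: 17.7
position: [0.47, -0.1091, 0.1518]
tool_rot: [0.689, 0.724, -0.0, -0.001]
ft_force: [2.1, 4.1, -1.4]
grip_width: 0.0086
grip_force: 25.1
t 17.7 theta 0.347 r 166.6 of 167.6; F [ 2.1  4.1 -1.4] w 0.0086 25.140286311507225
0.3 [-4.3  5.9] 0.26 [-8.3 12. ] 0.22 [-12.   18.2] 0.17 [-15.5  24.7] 0.13 [-18.7  31.2] 0.09 [-21.6  37.9] 0.04 [-24.2  44.7] -0.0 [-26.5  51.6] -0.04 [-28.5  58.6] -0.09 [-30.2  65.7] -0.13 [-31.6  72.9] -0.17 [-32.7  80.1]
```

```bash
python3 -m jog '{"dp":[[0,-4.5,6],[0,-8.5,12],[0,-12.3,18],[0,-15.7,24],[0,-18.7,30],[0,-20.5,34],[0,-22,38],[0,-23.4,41],[0,-24.3,44],[0,-25,46],[0,-25.5,47.5],[0,-25.5,47.5]],"delta_rot":[[0,0,0],[0,0,0],[0,0,0],[0,0,0],[0,0,0],[0,0,0],[0,0,0],[0,0,0],[0,0,0],[0,0,0],[0,0,0],[0,0,0]],"gripper":[-0.9,-0.9,-0.9,-0.9,-0.9,-0.9,-0.9,-0.9,-0.9,-0.9,-0.9,-0.9]}' 25
python3 -c "
from h import *
barst(2)"
```

```text
time: 18.9
position: [0.4448, -0.1105, 0.105]
tool_rot: [0.689, 0.725, -0.0, -0.001]
ft_force: [0.1, 5.0, -0.0]
grip_width: 0.0086
grip_force: 24.9
t 18.9 theta 0.027 r 166.9 of 167.6; F [ 0.1  5.  -0. ] w 0.0086 24.915769547224045
-0.02 [-2.2  7. ] -0.06 [-4.1 14. ]
```

```bash
python3 -m jog '{"dp":[[0,-0.5,1],[0,-0.8,2],[0,-1,3],[0,-1.3,4],[0,-1.5,5],[0,-1.5,5]],"delta_rot":[[0,0,0],[0,0,0],[0,0,0],[0,0,0],[0,0,0],[0,0,0]],"gripper":[-0.9,-0.9,-0.9,-0.9,-0.9,-0.9]}'
python3 -c "
from h import *
barst(2)"
```

```text
time: 19.5
position: [0.4432, -0.1106, 0.1]
tool_rot: [0.689, 0.725, -0.0, -0.001]
ft_force: [-1.1, 4.2, -0.1]
grip_width: 0.0087
grip_force: 24.9
t 19.5 theta -0.005 r 166.9 of 167.6; F [-1.1  4.2 -0.1] w 0.0087 24.901831783354282
-0.05 [-2.  7.] -0.09 [-3.6 14.1]
```

```bash
python3 -m jog '{"dp":[[0,0,0.7],[0,-0.5,1.4],[0,-0.5,2],[0,-0.5,2]],"delta_rot":[[0,0,0],[0,0,0],[0,0,0],[0,0,0]],"gripper":[-0.9,-0.9,-0.9,-0.9]}'
python3 -c "
from h import *
barst(1)"
```

```text
time: 19.9
position: [0.4425, -0.1106, 0.098]
tool_rot: [0.689, 0.725, -0.0, -0.001]
ft_force: [-2.4, 4.1, 0.7]
grip_width: 0.0092
grip_force: 24.9
t 19.9 theta -0.017 r 166.9 of 167.6; F [-2.4  4.1  0.7] w 0.0092 24.85213179141283
-0.06 [-1.9  7. ]
```

```bash
python3 -m jog '{"dp":[[0,0,0.7],[0,0,1.4],[0,0,2],[0,0,2]],"delta_rot":[[0,0,0],[0,0,0],[0,0,0],[0,0,0]],"gripper":[-0.9,-0.9,-0.9,-0.9]}'
python3 - <<'E'
from h import *
barst(1)
import cv2
c="scene";i=robot.camera(c)[:,:,::-1].copy();x,y=225,180
print(proj(c,[H+[-.16*.9987,-.16*.05,.05]]))
cv2.imwrite("pics/shut.png",cv2.resize(i[y:y+150,x:x+190],None,fx=4,fy=4,interpolation=cv2.INTER_CUBIC))
E
```

```text
time: 20.3
position: [0.4422, -0.1106, 0.0968]
tool_rot: [0.689, 0.725, -0.001, -0.001]
ft_force: [-4.6, 3.1, 8.1]
grip_width: 0.0087
grip_force: 24.3
t 20.3 theta -0.025 r 166.8 of 167.6; F [-4.6  3.1  8.1] w 0.0087 24.250585790723562
-0.07 [-1.8  7.1] [[280.28847325 260.98596447]]
```

View pics/shut.png

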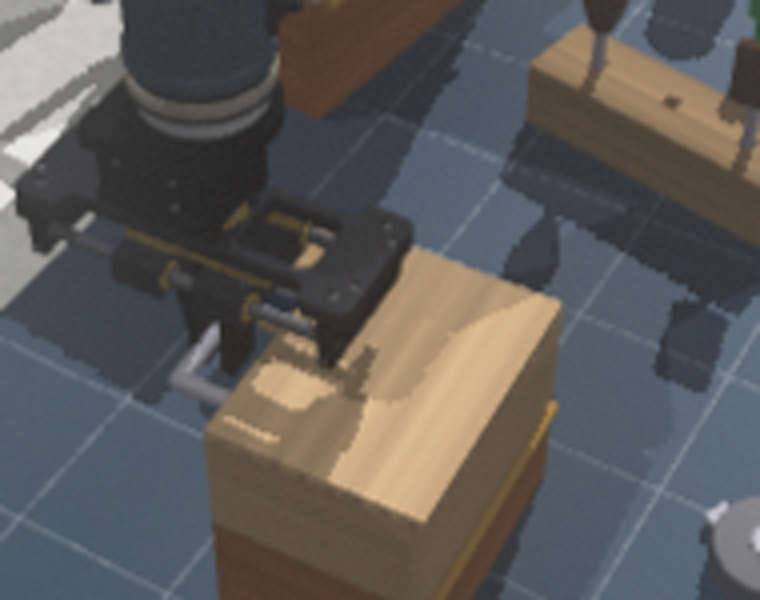

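The hood sits flush on the case all round, with contact force 8 N, so it's shut. I'll release narrowly and withdraw straight up.

```bash
python3 -m jog '{"dp":[[0,0,-1],[0,0,-1.5],[0,0,-1.5],[0,0,-1.5],[0,0,-6],[0,0,-15],[0,0,-30],[0,0,-60],[0,0,-100],[0,0,-140],[0,0,-150],[0,0,-150]],"delta_rot":[[0,0,0],[0,0,0],[0,0,0],[0,0,0],[0,0,0],[0,0,0],[0,0,0],[0,0,0],[0,0,0],[0,0,0],[0,0,0],[0,0,0]],"gripper":[-0.8,-0.65,-0.5,-0.5,-0.5,-0.5,-0.5,-0.5,-0.5,-0.5,-0.5,-0.5]}'
python3 - <<'E'
from h import *
barst(1)
c="scene"
a=robot.camera(c)
for n in("hood","case","stand","awl","turner","wand"):print(n,[(round(d["score"],2),np.round(d["rect"])) for d in robot.search_frame(n,c)][:3])
u=np.array([.9987,.05,0]);v=np.array([-.05,.9987,0])
print("shut hood corners expected",[proj(c,H-u*f+v*y+[0,0,z])[0].round() .tolist() for f,y,z in((0,.08,.074),(0,-.08,.074),(.12,.08,.074),(.12,-.08,.074),(.12,-.08,0),(.16,0,.05))])
E
```

```text
time: 21.55
position: [0.4447, -0.1115, 0.2485]
tool_rot: [0.689, 0.725, 0.001, 0.003]
ft_force: [0.1, -0.7, -0.8]
grip_width: 0.0213
grip_force: 0.0
t 21.55 theta 0.593 r 253.0 of 167.6; F [ 0.1 -0.7 -0.8] w 0.0213 0.0
0.55 [-5.6  4.7] hood [(0.64, array([266., 240., 364., 334.]))]
case [(0.89, array([264., 237., 365., 354.])), (0.74, array([288.,  92., 356., 208.]))]
stand [(0.98, array([355., 185., 428., 238.]))]
awl [(0.69, array([265., 237., 368., 333.])), (0.48, array([370., 170., 381., 195.]))]
turner [(0.75, array([409., 190., 422., 215.]))]
wand [(0.48, array([410., 167., 421., 191.]))]
shut hood corners expected [[366.0, 255.0], [331.0, 310.0], [315.0, 236.0], [276.0, 287.0], [278.0, 310.0], [280.0, 261.0]]
```

The hood corner measured 276,288 against 276,287 expected for shut. The other tools haven't moved and the gripper is clear, so I'll hand in.

```bash
python3 -c "
from rig import robot
print(robot.hand_in())"
```

```text
the job is handed in; nothing more can be done
None
```

The wand is fully seated in the vial, the hood was lowered shut by its bar, and the job was handed in at about 22 s; the judge returned no verdict.

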